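Reset the wardrobe dehumidifier and hold its purge dial at the third click

TASK

On the white dehumidifier on the shelf, push the mushroom-headed reset plunger fully down and let it spring back up. Then turn the dial clockwise by its upright paddle, past the first two clicks to the third (the longest tick), and hold it there against its return spring: finish while still holding it, for it springs back if let go. Leave the other things on the shelf where they are.

Things in the scene. Friction and masses are not known exactly. Their poses are not given: they have to be found in the camera images.
- unit: White plastic wardrobe dehumidifier, box 190 x 280 x 90 mm (x, y, z), fixed to the shelf. Origin: centre of its underside; x to its back (away from the robot at yaw 0), y to its left. On its flat top: plunger at (-35, -95) mm, dial axis at (0, 55), a low plain filler cap (28 mm wide, 8 high, fixed) at (62, 0), and the loose mirror compact near the back right corner.
- plunger (a joint): Stroke of the reset plunger, in m: 0 up, 0.014 fully in (firm stop). It moves straight down and a spring pushes it back: about 2 N to start, 7 N at the bottom. It springs up again when let go.
- plunger_top (a point): Centre of the top of the plunger's head, moving with it: a grey flat mushroom head 28 mm across and 8 mm thick on a steel stem; when up its top is 126 mm above the shelf, when fully in 112 mm and the head all but meets the grey collar (36 mm across, 12 mm high) round the stem.
- dial (a joint): Dial angle, rad: 0 at rest, growing clockwise seen from above; clicks (detents) at 0.4, 0.8 and 1.2, firm stop at 1.26. A spring turns it back to 0 when let go; no click holds it. At the paddle's middle the return push is 4 to 7.5 N at the clicks, rising to 10 N on leaving a click and sinking to 1.5 to 4 N just short of the next.
- dial_axis (a point): Fixed point on the dial's vertical axis, 100 mm above the shelf, level with the top of the dial's disc (84 mm across, 10 mm thick, grey).
- paddle (a point): Point in the dial's upright paddle, 52 mm from the axis, 120 mm above the shelf, moving with it. The paddle is a flat plate on the disc's rim: 39 to 65 mm from the axis, 10 mm thick, 100 to 136 mm above the shelf. Seen from above it lies 150 degrees counter-clockwise from the unit's x axis at rest, 81 at the third click. Free all round: push its counter-clockwise face or pinch it.
- third_click (a point): Fixed point where paddle stands at the third click. Flat raised black ticks (3 mm high) on the unit's top, 71 mm and more from the axis, mark rest and each click; the third click's is the longest and thickest (14 x 10 mm, the others 8 x 5).
- organizer: Clear plastic weekly pill organizer with seven hinged lids, 40 x 154 x 26 mm, lying in front of the unit; origin centre of its underside. Leave alone.
- compact: Round brushed steel mirror compact, 64 mm across, 13 mm high, lying loose on the unit's top behind the plunger; origin centre of its underside. Leave alone.
- roller: T-shaped wooden massage roller, 165 mm long (x), 80 mm wide, 36 mm high, lying to the left of the unit; origin under its handle. Leave alone.
- pump: Empty blue pump dispenser, 60 mm across, 155 mm high with its white pump head, standing to the right of the unit; origin centre of its underside; light, tips easily. Leave alone.
- hangers: Stack of four white plastic hangers lying flat, about 410 x 250 x 40 mm, far to the right; origin near its middle on the shelf. Leave alone.
- case: Black spectacles case 65 x 160 x 50 mm; origin centre of its underside. Leave alone.
- jar: White cream jar 68 mm across, 60 mm high; origin centre of its underside. Leave alone.

How it is judged (in metres and radians):
On the way, in this order (a step that is already met when the one before it is completed fails the run):
1. the plunger is pushed fully down (value of joint plunger above 0.0125 m), for 0.1 s.
2. the plunger has sprung back up (value of joint plunger below 0.002 m), for 0.1 s.
3. the dial is at the third click (value of joint dial above 1.05 rad), for 0.3 s.
At the end, for the whole second after the job is handed in: The dial stands still at the third click (joint above 1.05 rad; the click is at 1.2, the stop at 1.26), held by the fingers with more than 1 N; the plunger is up again (under 2 mm); every other thing is within 30 mm of where it began. The program ends while still holding (value of joint dial above 1.05 rad and velocity of joint dial between -0.1 and 0.1 rad/s and contact force between the fingers and unit above 1 N and value of joint plunger below 0.002 m and distance of each of organizer, compact, roller, pump, hangers, case, jar from where it was at the start of the episode below 0.03 m); the arm keeps its last pose, push and grip.
It fails at once if one of the other things on the shelf is pushed away, lifted or tipped (distance of any of organizer, compact, roller, pump, hangers, case, jar from where it was at the start of the episode above 0.03 m or angle between pump's own z axis and vertical above 0.5 rad).
It also fails if it takes over 42 s, if anything falls off the work surface, if the arm or the gripper's body presses on something with over 40 N, if the wrist force passes 120 N, or if a joint passes its speed limit or range.

ROBOT

A 6-joint arm with a two-finger parallel gripper is mounted at the origin on the work surface. World frame = base frame: x ahead of the robot, y to its left, z up, the work surface at z = 0. Lengths are in mm, angles in rad, forces in N, time in s.
With the tool pointing down it reaches from about 250 to 725 mm from the base axis. Payload 4 kg.
Tool frame: the origin (TCP) lies midway between the tips of the shut fingers; the grasp point (between the pads) lies manip.grip_point_offset behind it (manip.grip_point_offset is the distance from the TCP to the grasp point, in mm); z points along the fingers, y is the line along which they close (so a half turn about z gives the same grasp; the last joint's range is limited). The gripper opens to 85 mm and grips with 20 to 120 N. Pads are 22 mm wide; open, the fingers measure 114 mm over their backs; the gripper's body (76 mm by 85 mm) begins 54 mm behind the grasp point. The pads swing forward as they close: fully open they stand 13 mm farther back than shut.
Start: joints at [-1.13, 0.241, 0.005, 1.335, 0, 1.571], TCP at [213.33, -452.206, 231.306] pointing down, gripper open.
Joint ranges: [-2.72, 2.72], [-1.05, 1.87], [-1.09, 1.28], [-1.99, 2.15], [-1.42, 1.44], [-3.14, 3.14]. Speed limits (rad/s): [2.79, 2.79, 3.14, 3.14, 3.14, 3.14].

INTERFACE

Orientations are given as a unit quaternion [w, x, y, z].
In Python, from rig import manip, capture, finder gives the robot as it stands. The module is installed in compiled form; this text tells all that it offers.
- The arm moves only by the shell command python3 -m pendant 'ROWS' [OPENING]. ROWS is a JSON object of lists of equal length, an entry for each row: "travel": the shift along the tool's x, y, z normalised to -1 to 1, where 1 is 0.5 m, a list of three; "angular": the turn, a rotation vector about the tool's x, y, z normalised to -1 to 1, where 1 is 5 degrees, a list of three. A call has 1 to 20 rows; each row shifts and turns the commanded pose from where the row before left it, along the tool's axes as they then stand; what a row does not reach is not made up. A row lasts 1/10 s, in which the tool goes at most 50 mm and 8.59 degrees, less where a joint would pass 70% of its speed; a pose out of reach is approached as far as the arm can. A call with a number of a shift or a turn outside -1 to 1 is refused whole. A call with a gripper value outside its range is refused whole. OPENING is the gripper's target within -1 to 1 (fully open at 1, half-way at 0, shut at -1), set as the call begins (- or left out, the last holds). The fingers move at their own pace and stop on an object; the grip force is fixed at half the most. Time passes only in rows, so rows that do not move let the fingers close. It gives the time, the measured TCP pose, the force, the opening and the grip force at its end, in the units of the state.
- manip.get_state(): the state, without advancing time (a new reading comes with each control period).
- capture(name): name is "scene" or "top" or "wrist"; returns a dict with "frame" (384x512x3 uint8, red, green, blue), "intrinsics" (3x3 intrinsics, pixels), "R" (3x3) and "t" (3): a world point X has camera coordinates R X + t; the wrist camera has in their place "tool_from_camera" (4x4, takes a point from camera to tool coordinates, whose origin is the TCP and whose axes are the flange's). Camera axes: x right, y down, z forward; pixel columns grow to the right and rows downward; lengths in mm; the calibration is good to about 2 mm. The wrist camera is an equidistant fisheye: a pixel r from the principal point sees the ray r / f radians off the axis. A picture is of the moment at which its call begins: read the wrist's pose just before it. There is no depth.
- manip.hand_in(): hands the job in; it is judged then, once.
Trained networks look in the newest picture that a camera, given by its name, has taken for a name from the list of things; names that differ only in an ending like _2 or _b are one class to them, and where a whole thing is asked for, a point or a joint stands for the part that bears it (a point fixed in the world has none). Each returns a list of dicts, best first, with "p" (0 to 1); they miss things now and then, are a little off and sometimes report something else, mostly with a low value. They report only what shows in the picture. A call takes as long as a camera call.
- finder.regions_of(camera, query): "mask" (384x512 bool, what is visible of it) and "box" ([centre column, centre row, width, height] in pixels, round what is visible of it).
The state is a dict: "clock": time; "joint_pos": joint angles; "qd": joint speeds; "tau": joint torques, N m; "tool_pos": TCP position; "eef_rot": TCP orientation; "ft_force": force on the tool from outside, world axes, zero at the start; "torque": the same for the moment, N m; "opening": finger opening in mm; "gripper_force": force on a finger pad.
Only numpy, scipy, OpenCV 4.12 (cv2) and the standard library are available. Lean on these libraries where they do the work, as an engineer would, in place of code of your own. Each camera call takes 0.05 s, during which the arm holds its last target. There are 200 camera calls.

## Working session

There is one attempt and no reset: what is moved stays moved. The work goes in short steps, Python scripts to look and compute and a shell command to move; the robot and the scene stay as the last step left them, time stands still between calls to the robot, and variables do not carry over. Pictures are saved under pics/ and viewed, at most 10 in all, crops included, and the job is handed in when it is done.

```bash
mkdir -p pics
python3 - <<'E'
from rig import manip,capture,finder
import cv2,numpy as np
s=manip.get_state();print({k:np.round(v,3) for k,v in s.items()},manip.grip_point_offset)
for n in("scene","top"):
    c=capture(n);cv2.imwrite(f"pics/{n}0.png",cv2.resize(c["frame"][:,:,::-1],(800,600),interpolation=cv2.INTER_CUBIC))
    print(n,c["intrinsics"].tolist(),np.round(c["R"],4).tolist(),np.round(c["t"],1).tolist())
    for q in("unit","plunger","dial","paddle","compact","pump","organizer"):
        r=finder.regions_of(n,q)
        print(q,[(round(float(d["p"]),2),np.round(d["box"],1).tolist(), [round(float(v.mean()),1) for v in np.nonzero(d["mask"])[::-1]]) for d in r[:2]])
E
```

```text
{'clock': np.float64(0.0), 'joint_pos': array([-1.13 ,  0.241,  0.004,  1.335, -0.   ,  1.571]), 'qd': array([-0.001,  0.   ,  0.001, -0.002,  0.001,  0.001]), 'tau': array([ 0.0000e+00, -3.7232e+01,  2.5241e+01,  1.7000e-02,  0.0000e+00,
       -0.0000e+00]), 'tool_pos': array([ 213.053, -451.647,  230.412]), 'eef_rot': array([-0.001,  0.976,  0.219, -0.   ]), 'ft_force': array([-0.318,  0.208,  0.54 ]), 'torque': array([-0.016,  0.024,  0.062]), 'gripper_force': np.float64(0.0), 'opening': np.float64(85.301)} 18.700000000000003
scene [[399.34632846548817, 0.0, 251.40014446676147], [0.0, 399.34632846548817, 187.37134725815133], [0.0, 0.0, 1.0]] [[0.7491, 0.6623, 0.0094], [0.4911, -0.5459, -0.6788], [-0.4445, 0.5131, -0.7343]] [-395.0, -219.6, 1735.4]
unit [(0.88, [275.4, 191.1, 89.0, 76.8], [274.9, 189.0])]
plunger [(0.5, [286.6, 167.8, 24.4, 27.9], [284.2, 168.7]), (0.44, [253.2, 184.2, 7.7, 7.7], [253.1, 185.1])]
dial [(0.61, [286.8, 168.1, 20.6, 24.7], [285.2, 169.3])]
paddle [(0.58, [287.9, 167.4, 28.9, 26.6], [284.4, 168.5]), (0.43, [312.0, 167.6, 44.2, 25.1], [317.9, 167.1])]

[... 222 characters left out ...]
1504494], [0.0, 349.9391694552941, 191.78393044701903], [0.0, 0.0, 1.0]] [[-0.0977, -0.9952, -0.0059], [-0.9669, 0.0964, -0.2364], [0.2358, -0.0174, -0.9716]] [30.4, 590.6, 1140.4]
unit [(0.9, [230.7, 196.2, 83.4, 67.9], [227.8, 197.2])]
plunger [(0.39, [257.5, 197.9, 5.4, 10.1], [257.6, 196.6])]
dial [(0.86, [212.9, 198.4, 23.1, 33.6], [212.0, 196.2])]
paddle [(0.88, [212.2, 197.1, 25.8, 30.6], [211.9, 195.6]), (0.43, [228.9, 196.0, 85.4, 63.8], [227.7, 197.2])]
compact [(0.78, [248.2, 173.0, 17.0, 18.2], [245.9, 173.1]), (0.3, [230.0, 195.6, 85.2, 66.1], [227.9, 197.0])]
pump [(0.67, [297.0, 187.4, 18.6, 24.9], [297.8, 187.1])]
organizer [(0.95, [250.8, 239.7, 43.5, 12.6], [250.3, 239.5])]
```

View pics/top0.png

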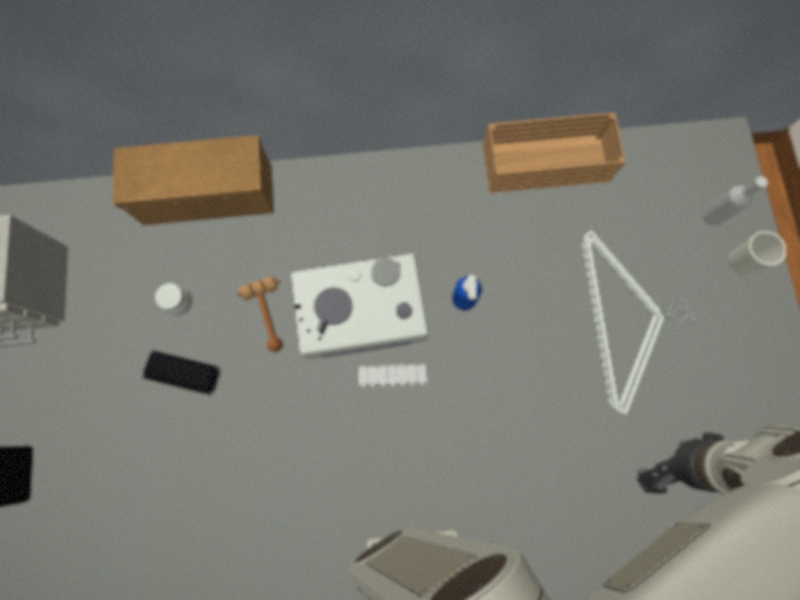

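View pics/scene0.png

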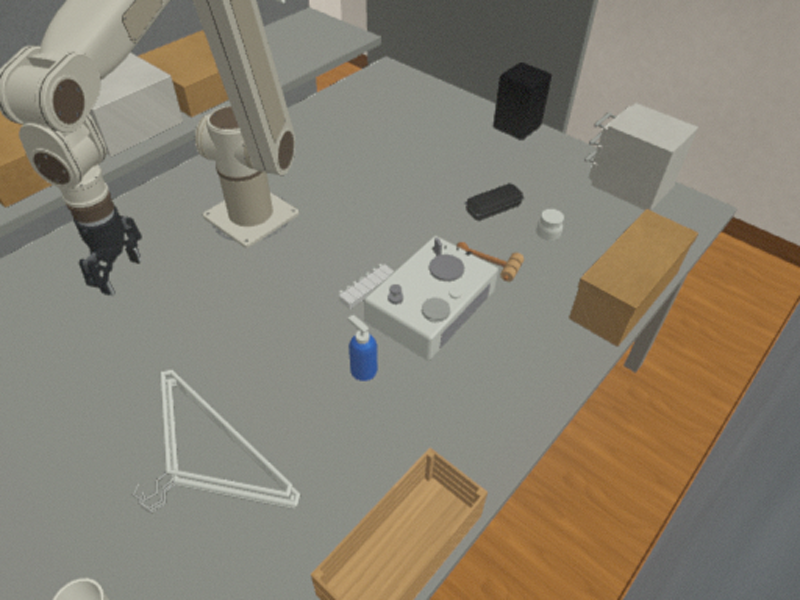

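The top view shows the dial at (333,306), the paddle at (323,327) and the plunger at (404,311). The unit's top corners are at (292,271), (412,255), (426,334) and (302,353). The scene view shows the same parts, with the plunger at (396,291), the dial at (447,267) and the pump just right of the unit. I'll fit the unit pose from both views.

```bash
cat > fit.py <<'E'
from rig import manip,capture,finder
import numpy as np
from scipy.optimize import least_squares
P={'dial':(0,55,100),'plu':(-35,-95,124),'cap':(62,0,98),'bl':(95,140,90),'br':(95,-140,90),'fr':(-95,-140,90),'fl':(-95,140,90)}
obs={'top':{'dial':(333,306),'plu':(404,310),'cap':(355,274),'bl':(292,271),'br':(413,255),'fr':(426,334),'fl':(302,353)},
'scene':{'dial':(447,267),'plu':(396,289),'cap':(455,294),'bl':(498,271),'br':(431,336),'fl':(437,238),'fr':(366,293)}}
C={n:capture(n) for n in obs}
def w(p,l):
    x,y,a=p;c,s=np.cos(a),np.sin(a);return np.array([x+c*l[0]-s*l[1],y+s*l[0]+c*l[1],l[2]])
def res(p,full=False):
    r=[]
    for n,o in obs.items():
        c=C[n]
        for k,uv in o.items():
            X=c["R"]@w(p,P[k])+c["t"];u=c["intrinsics"]@X;r.append(u[:2]/u[2]-np.array(uv)/1.5625)
    return np.array(r) if full else np.ravel(r)
f=least_squares(res,[500,0,0],loss='soft_l1')
p=f.x;print(np.round(p,3));print(np.round(res(p,True),1).tolist())
for k,l in {'plunger':(-35,-95,126),'axis':(0,55,100)}.items():print(k,np.round(w(p,l),1))
for d in(150,81):
    a=np.radians(d);print('paddle',d,np.round(w(p,(52*np.cos(a),55+52*np.sin(a),120)),1))
def ground(n,uv,z):
    c=C[n];d=c["R"].T@np.linalg.inv(c["intrinsics"])@[uv[0]/1.5625,uv[1]/1.5625,1];o=-c["R"].T@c["t"];return o+d*(z-o[2])/d[2]
for k,uv,z in(('compact',(386,271),100),('pumphead',(471,285),150),('org',(392,375),20)):print(k,np.round(ground('top',uv,z),0))
E
python3 fit.py
```

```text
[5.90831e+02 6.61990e+01 4.20000e-02]
[[-0.1, -1.2], [-0.1, -1.5], [-0.2, -0.3], [-1.0, -1.3], [1.7, -1.9], [1.7, 0.9], [-2.1, 0.4], [0.0, -1.1], [-0.4, -1.1], [0.0, -1.7], [1.5, -2.7], [-1.0, 1.6], [-0.9, -3.6], [-2.6, 2.2]]
plunger [559.9 -30.2 126. ]
axis [588.5 121.1 100. ]
paddle 150 [542.4 145.2 120. ]
paddle 81 [594.4 172.8 120. ]
compact [651.   0. 100.]
pumphead [ 588. -173.  150.]
org [433.   9.  20.]
```

```bash
python3 -m pendant '{"travel":[[0,0,-0.005],[0,0,-0.005],[0,0,-0.005],[0,0,-0.005],[0,0,-0.005],[0,0,-0.005],[0,0,0],[0,0,0],[0,0,0],[0,0,0],[0,0,0],[0,0,0],[0,0,0]],"angular":[[0,0,-1],[0,0,-1],[0,0,-1],[0,0,-1],[0,0,-1],[0,0,-1],[0,0,-1],[0,0,-1],[0,0,-1],[0,0,-1],[0,0,-1],[0,0,-1],[0,0,-0.94]]}' -1
python3 -m pendant '{"travel":[[0.07,0.058,0],[0.07,0.058,0],[0.07,0.058,0],[0.07,0.058,0],[0.07,0.058,0],[0.07,0.058,0],[0.07,0.058,0],[0.07,0.058,0],[0.07,0.058,0],[0.07,0.058,0],[0.07,0.058,0],[0.07,0.04,0],[0,0,0],[0,0,0]],"angular":[[0,0,0],[0,0,0],[0,0,0],[0,0,0],[0,0,0],[0,0,0],[0,0,0],[0,0,0],[0,0,0],[0,0,0],[0,0,0],[0,0,0],[0,0,0],[0,0,0]]}'
python3 - <<'E'
from rig import manip,capture,finder
import cv2,numpy as np
s=manip.get_state();print({k:np.round(s[k],3).tolist() for k in("clock","tool_pos","eef_rot","joint_pos","ft_force","opening")})
c=capture("wrist");print(c["intrinsics"].tolist(),np.round(c["tool_from_camera"],3).tolist())
cv2.imwrite("pics/w1.png",cv2.resize(c["frame"][:,:,::-1],(800,600)))
for q in("plunger","dial","paddle","compact"):
    print(q,[(round(float(d["p"]),2),np.round(d["box"],1).tolist()) for d in finder.regions_of("wrist",q)[:2]])
E
```

```text
clock: 2.2
tool_pos: [213.3, -452.2, 246.3]
eef_rot: [-0.0, 0.706, 0.708, 0.0]
ft_force: [-0.1, -0.2, 0.9]
opening: 0.2
gripper_force: 0.0
clock: 3.6
tool_pos: [552.7, -31.6, 245.8]
eef_rot: [-0.0, 0.707, 0.708, -0.0]
ft_force: [0.2, -0.5, 1.1]
opening: 0.0
gripper_force: 0.0
{'clock': 3.6, 'tool_pos': [552.724, -31.581, 245.82], 'eef_rot': [-0.0, 0.707, 0.708, -0.0], 'joint_pos': [-0.057, 0.344, 0.184, 1.412, -0.0, 1.512], 'ft_force': [0.206, -0.473, 1.141], 'opening': 0.029}
[[297.3186396354542, 0.0, 256.50696655908496], [0.0, 297.3186396354542, 190.98062056904624], [0.0, 0.0, 1.0]] [[-0.0, -0.95, -0.313, 79.848], [1.0, -0.0, 0.001, 0.444], [-0.001, -0.313, 0.95, -142.357], [0.0, 0.0, 0.0, 1.0]]
plunger [(0.98, [264.4, 180.1, 32.6, 24.7])]
dial [(0.82, [282.6, 32.2, 109.0, 64.5]), (0.6, [290.0, 106.2, 187.6, 210.8])]
paddle [(0.73, [283.8, 32.6, 107.5, 65.3])]
compact [(0.22, [288.2, 108.2, 185.9, 211.3])]
```

View pics/w1.png

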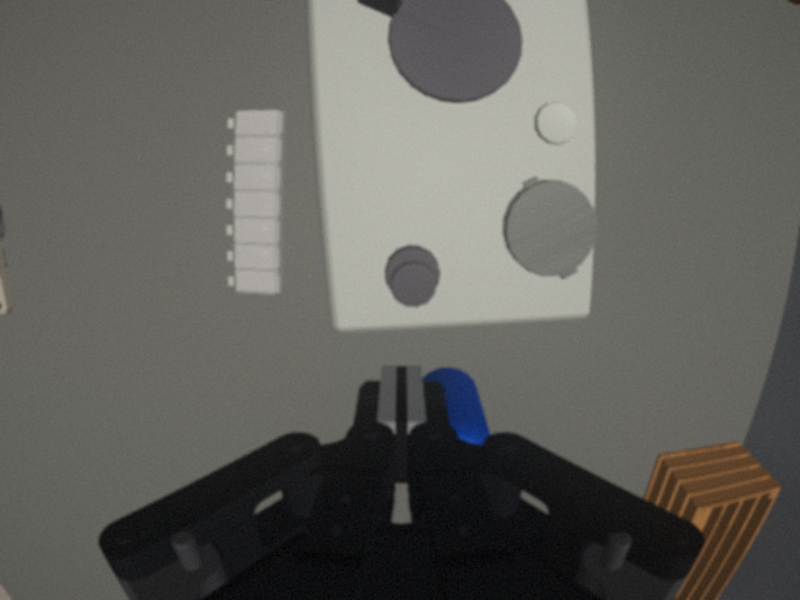

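The wrist view shows the plunger head's top at about (414,284), the filler cap at (556,122), the dial disc around (456,43) and the compact at (551,228). I'll refine the positions from these.

```bash
cat > wr.py <<'E'
from rig import manip,capture
import numpy as np
from scipy.spatial.transform import Rotation as Ro
K=np.array([297.32,256.507,190.98])
def tw(uv,z,s,T):
    d=np.array([uv[0]/1.5625-K[1],uv[1]/1.5625-K[2]]);r=np.hypot(*d);th=r/K[0]
    v=np.r_[d/r*np.sin(th),np.cos(th)]
    q=s["eef_rot"];R=Ro.from_quat([q[1],q[2],q[3],q[0]]).as_matrix()
    o=R@T[:3,3]+s["tool_pos"];v=R@(T[:3,:3]@v);return o+v*(z-o[2])/v[2]
E
python3 - <<'E'
from wr import *
s=manip.get_state();T=np.array(capture("wrist")["tool_from_camera"])
for k,uv,z in(('plunger',(414,284),126),('collar',(412,271),102),('cap',(556,122),98),('dial',(456,43),100),('compact',(551,228),103),('fr',(336,328),90),('br',(588,316),90),('paddle base near corner',(397,14),100)):print(k,np.round(tw(uv,z,s,T),1))
E
```

```text
plunger [560.6 -31.7 126. ]
collar [560.  -30.1 102. ]
cap [651.7  67.8  98. ]
dial [586.9 114.8 100. ]
compact [649.6  -0.8 103. ]
fr [507.6 -74.1  90. ]
br [688.9 -66.4  90. ]
paddle base near corner [551.  133.5 100. ]
```

```bash
python3 -m pendant '{"travel":[[0,0.0156,0.05],[0,0,0.08],[0,0,0.08],[0,0,0.02],[0,0,0.006],[0,0,0.006],[0,0,0.006],[0,0,0.006],[0,0,0.006],[0,0,0.004],[0,0,0],[0,0,0]],"angular":[[0,0,0],[0,0,0],[0,0,0],[0,0,0],[0,0,0],[0,0,0],[0,0,0],[0,0,0],[0,0,0],[0,0,0],[0,0,0],[0,0,0]]}'
```

```text
clock: 5.1
tool_pos: [562.0, -32.8, 115.5]
eef_rot: [0.002, 0.707, 0.707, 0.001]
ft_force: [1.3, -2.3, 5.6]
opening: -0.1
gripper_force: 2.8
```

```bash
python3 -m pendant '{"travel":[[0,0,0.004],[0,0,0.004],[0,0,0.003],[0,0,0],[0,0,0]],"angular":[[0,0,0],[0,0,0],[0,0,0],[0,0,0],[0,0,0]]}'
```

```text
clock: 5.6
tool_pos: [562.2, -32.8, 112.0]
eef_rot: [0.002, 0.707, 0.707, 0.002]
ft_force: [-2.0, -1.4, 15.8]
opening: -0.2
gripper_force: 7.5
```

```bash
python3 -m pendant '{"travel":[[0,0,0],[0,0,-0.004],[0,0,-0.02],[0,0,-0.05],[0,0,-0.08],[0,0,-0.08],[0.07,-0.016,0],[0.08,-0.016,0],[0.08,-0.016,0],[0.072,-0.018,0],[0,0,0],[0,0,0]],"angular":[[0,0,0],[0,0,0],[0,0,0],[0,0,0],[0,0,0],[0,0,0],[0,0,-1],[0,0,-1],[0,0,-1],[0,0,-1],[0,0,-1],[0,0,-1]]}'
python3 - <<'E'
from wr import *
import cv2
s=manip.get_state();print(s["tool_pos"],s["eef_rot"])
c=capture("wrist");cv2.imwrite("pics/w2.png",cv2.resize(c["frame"][:,:,::-1],(800,600)))
c=capture("top");cv2.imwrite("pics/t2.png",cv2.resize(c["frame"][120:260,150:330,::-1],(720,560),interpolation=cv2.INTER_CUBIC))
E
```

```text
clock: 6.8
tool_pos: [506.6, 113.7, 225.3]
eef_rot: [-0.001, 0.497, 0.868, -0.001]
ft_force: [-0.2, -1.1, -0.3]
opening: 0.2
gripper_force: 0.0
[506.61561088 113.70488954 225.34747187] [-1.14663078e-03  4.97390453e-01  8.67525810e-01 -6.24694250e-04]
```

View pics/w2.png

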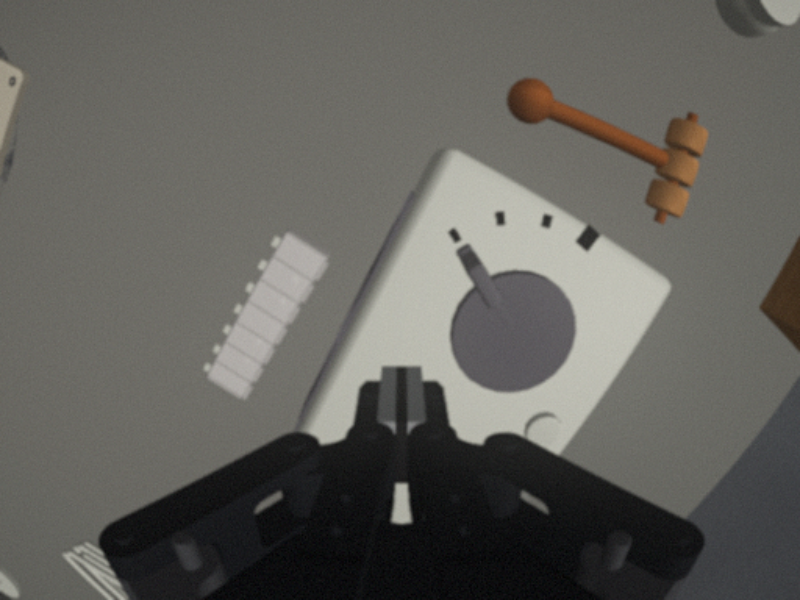

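The wrist view shows the dial disc centred at about (514,330) and the paddle from about (462,248) to (495,302). The tick marks run from (454,234) round to the thick third tick at (588,238). Next I'll turn these into positions.

Run:
```python
from wr import *
s=manip.get_state();T=np.array(capture("wrist")["tool_from_camera"])
for k,uv,z in(('dial',(514,330),100),('paddle top outer',(464,247),136),('paddle top inner',(474,268),136),('rest',(454.5,234.5),93),('third',(588,238),93)):print(k,np.round(tw(uv,z,s,T),1))
```

```text
dial [584.3 123.1 100. ]
paddle top outer [519.8 155.8 136. ]
paddle top inner [530.3 149.1 136. ]
rest [520.4 154.6  93. ]
third [595.2 197.6  93. ]
```

View pics/t2.png

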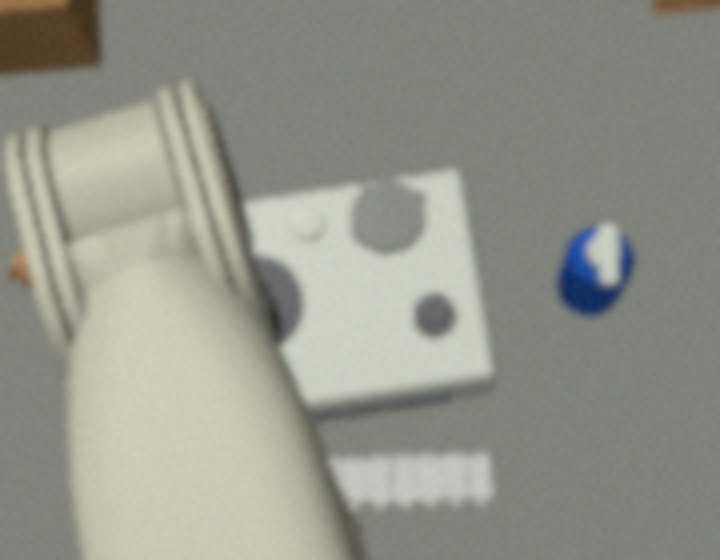

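The unit hasn't moved, and the paddle's rest direction agrees with the fit at about 152.5°. Next I'll turn the tool to match and descend on the paddle's counter-clockwise side.

```bash
python3 -m pendant '{"travel":[[0,0,0],[0,0,0],[0,0,0],[0,0,0],[0,0,0],[0,0,0],[0,0,0],[-0.027,0.024,0.03],[0,0,0.06],[0,0,0.06],[0,0,0.06],[0,0,0.02],[0,0,0],[0,0,0]],"angular":[[0,0,-1],[0,0,-1],[0,0,-1],[0,0,-1],[0,0,-1],[0,0,-1],[0,0,-0.4],[0,0,0],[0,0,0],[0,0,0],[0,0,0],[0,0,0],[0,0,0],[0,0,0]]}'
python3 - <<'E'
from wr import *
import cv2
s=manip.get_state();print(s["joint_pos"])
c=capture("wrist");cv2.imwrite("pics/w3.png",cv2.resize(c["frame"][:,:,::-1],(800,600)))
E
```

```text
clock: 8.35
tool_pos: [526.6, 116.4, 111.8]
eef_rot: [0.001, 0.243, 0.97, 0.0]
ft_force: [0.0, 0.6, 0.5]
opening: 0.1
gripper_force: 0.0
[ 2.17522614e-01  3.96718148e-01 -9.84886576e-02  1.07439063e+00
  1.34040398e-04  7.07892274e-01]
```

View pics/w3.png

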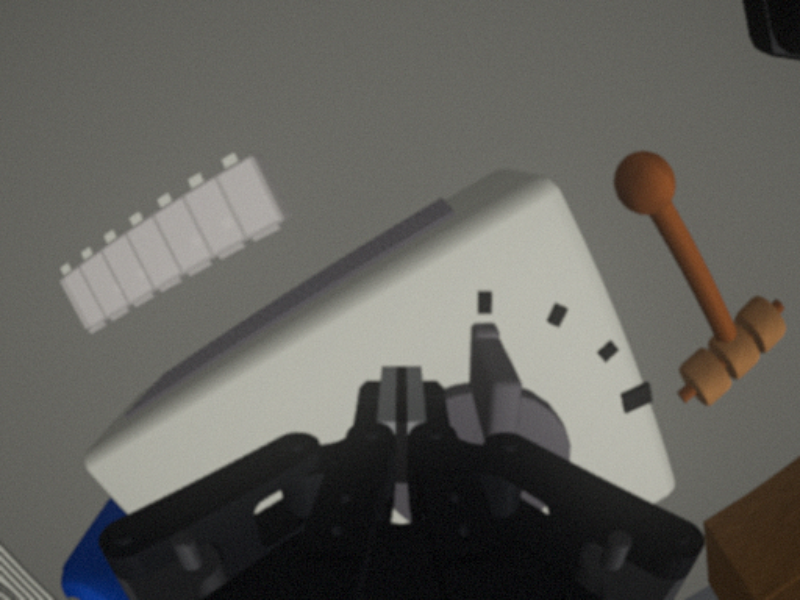

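The tool stands alongside the paddle's counter-clockwise face, with the paddle at about (490,360) on its +y side. I'll approach until contact.

```bash
python3 -m pendant '{"travel":[[0,0.008,0],[0,0.006,0],[0,0.006,0],[0,0.004,0],[0,0.004,0],[0,0,0]],"angular":[[0,0,0],[0,0,0],[0,0,0],[0,0,0],[0,0,0],[0,0,0]]}'
```

```text
clock: 9.0
tool_pos: [532.1, 128.2, 110.9]
eef_rot: [-0.0, 0.242, 0.97, -0.001]
ft_force: [-1.2, -2.4, 2.2]
opening: -0.3
gripper_force: 1.6
```

```bash
python3 -m pendant '{"travel":[[0.0016,0.0045,0],[0.0016,0.0045,0],[0.0016,0.0045,0],[0.0016,0.0045,0],[0.0016,0.0045,0],[0.0016,0.0045,0],[0.0016,0.0045,0],[0.0016,0.0045,0],[0.0016,0.0045,0],[0.0016,0.0045,0],[0.0016,0.0045,0],[0.0016,0.0045,0],[0.0016,0.0045,0],[0.0016,0.0045,0]],"angular":[[0,0,0.5],[0,0,0.5],[0,0,0.5],[0,0,0.5],[0,0,0.5],[0,0,0.5],[0,0,0.5],[0,0,0.5],[0,0,0.5],[0,0,0.5],[0,0,0.5],[0,0,0.5],[0,0,0.5],[0,0,0.5]]}'
cat > chk.py <<'E'
from wr import *
s=manip.get_state();r=np.array(s["tool_pos"])[:2]-[587,121.5]
q=s["eef_rot"];psi=2*np.arctan2(q[2],q[1]);e=np.array([np.cos(psi),np.sin(psi)]);t=np.array([np.sin(psi),-np.cos(psi)])
f=np.array(s["ft_force"])[:2]
print("psi",round(np.degrees(psi),1),"radial",round(r@e,1),"tang",round(r@t,1),"F x,y tool",round(f@e,1),round(f@t,1))
E
python3 chk.py
```

```text
clock: 10.4
tool_pos: [544.1, 157.3, 110.7]
eef_rot: [-0.001, 0.524, 0.852, -0.002]
ft_force: [-4.8, -4.9, 4.6]
opening: -0.3
gripper_force: 3.2
psi 116.8 radial 51.3 tang -22.2 F x,y tool -2.2 -6.5
```

```bash
python3 -m pendant '{"travel":[[0.0016,0.0045,0],[0.0016,0.0045,0],[0.0016,0.0045,0],[0.0016,0.0045,0],[0.0016,0.0045,0],[0.0016,0.0045,0],[0.0016,0.0045,0],[0.0016,0.0045,0],[0.0016,0.0045,0],[0.0016,0.0045,0],[0.0016,0.0045,0],[0.0016,0.0045,0],[0.0016,0.0045,0],[0,0.004,0],[0,0.002,0],[0,0,0]],"angular":[[0,0,0.5],[0,0,0.5],[0,0,0.5],[0,0,0.5],[0,0,0.5],[0,0,0.5],[0,0,0.5],[0,0,0.5],[0,0,0.5],[0,0,0.5],[0,0,0.5],[0,0,0.5],[0,0,0.5],[0,0,0],[0,0,0],[0,0,0]]}'
python3 chk.py;python3 - <<'E'
from wr import *
import cv2
c=capture("wrist");cv2.imwrite("pics/w4.png",cv2.resize(c["frame"][:,:,::-1],(800,600)))
E
```

```text
clock: 12.0
tool_pos: [572.4, 174.4, 110.4]
eef_rot: [-0.002, 0.74, 0.672, -0.002]
ft_force: [-7.3, -0.3, 4.9]
opening: 0.3
gripper_force: 3.8
psi 84.5 radial 51.3 tang -19.7 F x,y tool -1.0 -7.2
```

View pics/w4.png

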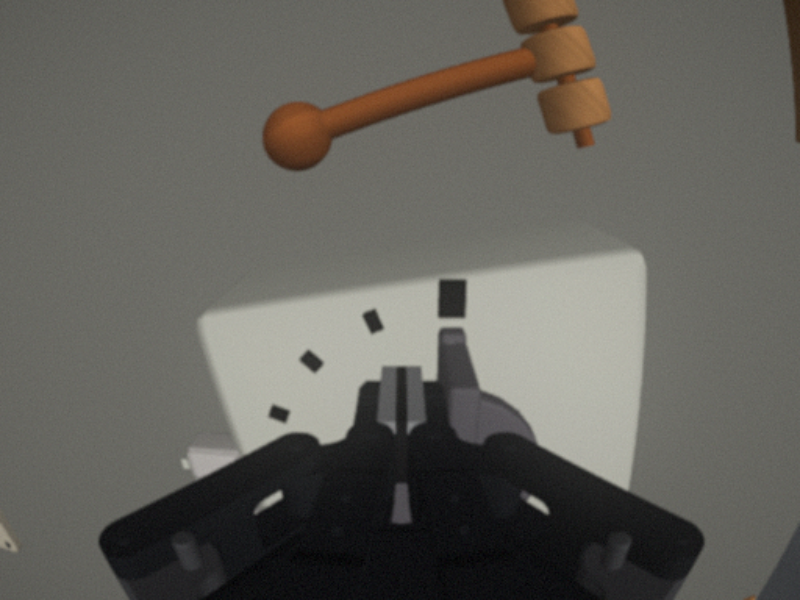

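The paddle, outer end at about (453,335), points at the thick third tick at (453,298). The push is about 7 N. I'll hold still for a moment, check, and hand in.

```bash
python3 -m pendant '{"travel":[[0,0.001,0],[0,0,0],[0,0,0],[0,0,0],[0,0,0],[0,0,0]],"angular":[[0,0,0],[0,0,0],[0,0,0],[0,0,0],[0,0,0],[0,0,0]]}'
python3 chk.py; python3 -c "
from rig import manip;print(manip.hand_in())"
```

```text
clock: 12.65
tool_pos: [572.6, 174.4, 110.4]
eef_rot: [-0.002, 0.74, 0.672, -0.002]
ft_force: [-7.3, 0.1, 4.1]
opening: 0.2
gripper_force: 4.0
psi 84.5 radial 51.3 tang -19.4 F x,y tool -0.6 -7.2
the job is handed in; nothing more can be done
None
```

I pushed the plunger to its stop and released it, then turned the dial to the third click and handed in with the fingers still holding it there at about 7 N; the hand-in returned no verdict, and I did not re-measure the plunger's return or the other objects' positions.

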